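# Slide the backing board out to the gauge and hold it

### The job

Swing the hinged keeper bar on the stand fully shut so that it clicks into its detent and guides the board. Then slide the plywood backing board out over the open end of the stand, flat in its channel and without lifting or tipping it, until its front end is level with the pointer of the gauge, and finish while still holding it there (its wooden cleat is the handle), because it would tip off if let go. Leave the other things on the bench alone.

Things in the scene. Friction and masses are not known exactly. Their poses are not given: they have to be found in the camera images.
- stand: fixed wooden stand, flat steel top 60 mm above the bench, 180 (its x) x 290 mm (its y); origin: centre of underside. The board slides on it along y, outward = -y. A dark wooden fence 18 mm wide, 22 mm high stands on its -x side, inner face at x = -58 mm; the shut keeper's inner face is at x = +58 mm: a 116 mm channel for the 110 mm board
- stand_edge (a point): middle of the top edge of the stand's open outer end (60 mm above the bench), over which the board is slid; axes as the stand's
- keeper (a joint): swing of the aluminium keeper bar about its upright hinge, rad: 0 = shut, parallel to the fence; grows as it opens away from the board, counter-clockwise from above; starts 0.5 to 1.0. Moves easily, stays where left; over the last 0.07 rad a sprung ball resists (5 to 8 N at the knob), then snaps it to the stop at 0
- keeper_hinge (a point): the keeper's hinge axis, at the bar's top (85 mm above the bench), on the stand's +x side near its inner (+y) end. The bar is 18 mm wide, 22 mm high and reaches 192 mm from the hinge; shut, it points along the stand's -y
- keeper_knob (a point): centre (half-way up) of the upright round black knob on the keeper bar, 18 mm diameter, 40 mm high (85 to 125 mm above the bench), 150 mm from the hinge; axes turn with the bar
- board_nose (a point): middle of the front (outer) end face of the loose plywood board, half-way through its thickness. Board: 0.25 to 0.45 kg, 300 mm long (its y, front end at -y), 110 wide (its x), 12 thick, flat on the stand's top, nearly square in the channel, front end at first 20 to 60 mm past the stand's open end; a low aluminium rail across it near the front
- board_cleat (a point): centre of the wooden cleat fixed upright on the board near its rear end, the handle to hold it by: 24 mm along the board (its y), 50 mm across (x), 36 mm high (72 to 108 mm above the bench); 265 mm behind the front end, on the board's centre line
- gauge_tip (a point): tip of the gauge's thin steel pointer (4 mm thick, 14 mm high, at board height, 66 mm above the bench). The gauge, a fixed foot with a post, stands beside the board's path on the stand's +x side, tip about 15 mm clear of the board's long edge. The board's front end must come level with it along the stand's y, 180 to 225 mm past the stand's end
- tape: bystander, leave alone: black roll of tape lying flat, 90 mm across, 24 mm high; origin at its underside
- carton: bystander, leave alone: small cardboard box 60 x 50 x 40 mm high; origin at its underside
- driver: bystander, leave alone: screwdriver lying on the bench; origin at its underside
- wrench: bystander, leave alone: open wrench lying on the bench; origin at its underside
- jar: bystander, leave alone: glass jar with a steel lid, 64 mm across, 75 mm high; origin at its underside
- spray: bystander, leave alone: aluminium spray can, 60 mm across, 150 mm high; origin at its underside
- meter: bystander, leave alone: grey hand-held meter lying flat, 80 x 150 x 34 mm high; origin at its underside
- board: the board as a whole: origin at the centre of its underside, axes as told at its front end
There are look-alikes about, which are no part of the job. What is shaped like the part that bears gauge_tip but orange or turquoise is not meant.

How it is judged:
On the way, in this order (a step that is already met when the one before it is completed fails the run):
1. the keeper bar is shut in its detent (value of joint keeper below 0.02 rad), for 0.2 s.
2. the board has been slid out to the pointer, flat on the stand, keeper still shut (y of board_nose in the frame of gauge_tip between -0.005 and 0.005 m and angle between board_nose's own z axis and vertical below 0.03 rad and z of board_nose in the frame of stand between 0.061 and 0.071 m and x of board_cleat in the frame of stand between -0.015 and 0.015 m and value of joint keeper below 0.02 rad), for 0.2 s.
At the end, for the whole second after the job is handed in: The board's front end is within 5 mm of the pointer tip along the stand's y, the board is flat (tilt under 0.03 rad) on the stand's top and in its channel, at rest and still held by the fingers (more than 1 N of contact), and the keeper is shut (under 0.02 rad) (all of step 2 and contact force between the fingers and board above 1 N and linear speed of board below 0.01 m/s); the arm keeps its last pose, push and grip.
It fails at once if the board tips or is lifted off the stand (angle between board_nose's own z axis and vertical above 0.08 rad or z of board_cleat in the frame of stand above 0.105 m).
It fails at once if a bystander is moved by more than 30 mm (distance of any of tape, carton, driver, wrench, jar, spray, meter from where it was at the start of the episode above 0.03 m).
It also fails if it takes over 46 s, if anything falls off the work surface, if the arm or the gripper's body presses on something with over 40 N, if the wrist force passes 120 N, or if a joint passes its speed limit or range.

### The arm

A 6-joint arm with a two-finger parallel gripper is mounted at the origin on the work surface. World frame = base frame: x ahead of the robot, y to its left, z up, the work surface at z = 0. Lengths are in m, angles in rad, forces in N, time in s.
With the tool pointing down it reaches from about 0.3 to 0.875 m from the base axis. Payload 4.2 kg.
Tool frame: the origin (TCP) lies at the very end of the fingers, on their centre line; the grasp point (between the pads) lies 19 mm behind it (pinch_z is the z of the grasp point in the tool frame, in m); z points along the fingers, y is the direction in which the jaws open and shut (so a half turn about z gives the same grasp; the last joint's range is limited). The gripper opens to 85 mm and grips with 20 to 120 N. Pads are 22 mm wide; open, the fingers measure 114 mm over their backs; the gripper's body (76 mm by 85 mm) begins 54 mm behind the grasp point. The pads swing forward as they close: fully open they stand 13 mm farther back than shut.
Start: joints at [1.259, 0.32, 1.565, -0, 1.257, -0.02], TCP at [0.165, 0.551, 0.231] pointing down, gripper open.
Joint ranges: [-3.11, 3.11], [-0.84, 2.01], [0.21, 2.61], [-1.34, 4.49], [0.05, 2.63], [-2.56, 2.56]. Speed limits (rad/s): [2.57, 2.57, 3.14, 3.14, 3.14, 3.14].

### API

Orientations are given as a 3x3 rotation matrix whose columns are the frame's x, y, z axes.
In Python, from rig import * gives the robot as it stands. The module is installed in compiled form; this text tells all that it offers.
- The arm moves only by the shell command python3 -m inch 'ROWS' [FORCE]. ROWS is JSON, a list of rows, each an object of numbers: "claw": the gripper's target within -1 to 1 (fully open at 1, half-way at 0, shut at -1); "tx", "ty", "tz": the shift along the tool's x, y, z in mm; "wx", "wy", "wz": the turn, a rotation vector about the tool's x, y, z in degrees. A call has 1 to 20 rows; each row shifts and turns the commanded pose from where the row before left it, along the tool's axes as they then stand; what a row does not reach is not made up. A row lasts 1/8 s, in which the tool goes at most 62.5 mm and 10.7 degrees, less where a joint would pass 70% of its speed; a pose out of reach is approached as far as the arm can. A call with a gripper value outside its range is refused whole. The fingers move at their own pace and stop on an object; FORCE is the grip in N (left out, the last holds). Time passes only in rows, so rows that do not move let the fingers close. It gives the time, the measured TCP pose, the force and the opening at its end, in the units of the state.
- sense(): the state, without advancing time (a new reading comes with each control period).
- capture(name): name is "scene" or "top" or "wrist"; returns the picture (480x640x3 uint8, blue, green, red); there is no depth.
- calibration(name): a dict with "fx", "fy", "cx", "cy" (pixels), "origin" and "orientation" of the camera in the world. Camera axes: x right, y up, looking along -z (the intrinsics and any distortion apply to the point x, -y, -z); pixel columns grow to the right and rows downward; lengths in m; the calibration is good to about 2 mm. The wrist camera is an equidistant fisheye: a pixel r from the principal point sees the ray r / f radians off the axis. A picture is of the moment at which its call begins: read the wrist's pose just before it. calibration takes no time and is no camera call; for the wrist camera it gives the pose at the moment of the call.
- close_job(): hands the job in, once; it reports no verdict.
Trained networks look in the newest picture that a camera, given by its name, has taken for a name from the list of things; names that differ only in an ending like _2 or _b are one class to them, and where a whole thing is asked for, a point or a joint stands for the part that bears it (a point fixed in the world has none). Each returns a list of dicts, best first, with "confidence" (0 to 1); they miss things now and then, are a little off and sometimes report something else, mostly with a low value. They report only what shows in the picture. A call takes as long as a camera call. They do not tell look-alikes from the thing itself.
- recognise(camera, query): "at" ([x, y, z] in m, in world coordinates, good to about 4 mm: the middle of the surface that is visible of it).
The state is a dict: "clock": time; "qpos": joint angles; "joint_velocities": joint speeds; "tau": joint torques, N m; "tool_pos": TCP position; "tcp_rot": TCP orientation; "wrist_force": force on the tool from outside, world axes, zero at the start; "moment": the same for the moment, N m; "grip_width": finger opening in m.
Only numpy, scipy, OpenCV 4.12 (cv2) and the standard library are available. Lean on these libraries where they do the work, as an engineer would, in place of code of your own. Each camera call takes 0.05 s, during which the arm holds its last target.

## Working session

There is one attempt and no reset: what is moved stays moved. The work goes in short steps, Python scripts to look and compute and a shell command to move; the robot and the scene stay as the last step left them, time stands still between calls to the robot, and variables do not carry over. Pictures are saved under pics/ and viewed, and the job is handed in when it is done.

```bash
mkdir -p pics
cat > h.py <<'E'
from rig import *
import numpy as np, cv2
np.set_printoptions(precision=4,suppress=True)
def proj(cal,p):
    R=np.array(cal['orientation']);q=R.T@(np.array(p)-np.array(cal['origin']))
    return cal['cx']+cal['fx']*q[0]/-q[2], cal['cy']-cal['fy']*q[1]/-q[2]
def back(cal,u,v,z):
    R=np.array(cal['orientation']);d=R@np.array([(u-cal['cx'])/cal['fx'],-(v-cal['cy'])/cal['fy'],-1])
    o=np.array(cal['origin']);return o+d*(z-o[2])/d[2]
E
python3 - <<'E'
from h import *
for n in ['scene','top','wrist']:
    cv2.imwrite(f'pics/{n}0.png',capture(n))
    c=calibration(n);print(n,c)
for q in ['stand','keeper','keeper_knob','board','board_cleat','gauge_tip','board_nose','keeper_hinge']:
    for n in ['top','scene']:
        try: print(q,n,[(np.round(d['at'],4).tolist(),round(d['confidence'],2)) for d in recognise(n,q)][:4])
        except Exception as e: print(q,n,e)
print(sense())
E
```

```text
scene {'fx': 515.8544717310075, 'fy': 515.8544717310075, 'cx': 316.1742515796607, 'cy': 234.1358454265532, 'origin': array([ 1.4451, -0.2316,  0.9866]), 'orientation': array([[ 0.1969, -0.6704,  0.7154],
       [ 0.9804,  0.1354, -0.143 ],
       [-0.001 ,  0.7296,  0.6839]])}
top {'fx': 580.2792781806153, 'fy': 580.2792781806153, 'cx': 315.2058162334871, 'cy': 242.26039179205873, 'origin': array([ 0.2425, -0.0438,  1.6772]), 'orientation': array([[-0.0114,  0.983 , -0.1834],
       [-0.9997, -0.0074,  0.0225],
       [ 0.0208,  0.1836,  0.9828]])}
wrist {'fx': 371.64829954431775, 'fy': 371.64829954431775, 'cx': 319.62902965183383, 'cy': 244.99244405753976, 'origin': array([0.0897, 0.5725, 0.3742]), 'orientation': array([[ 0.2887, -0.9117, -0.2924],
       [ 0.9574,  0.2744,  0.0897],
       [-0.0016, -0.3058,  0.9521]])}
stand top [([0.5068, 0.1529, 0.0566], 0.6)]
stand scene []
keeper top [([0.6265, 0.1754, 0.0854], 0.69)]
keeper scene [([0.648, 0.1632, 0.0834], 0.55), ([0.5021, -0.5139, 0.0175], 0.17)]
keeper_knob top [([0.6269, 0.1702, 0.0848], 0.83)]
keeper_knob scene [([0.648, 
[... 747 characters left out ...]
9, 0.0761], 0.58), ([0.6487, -0.2125, 0.0221], 0.38)]
keeper_hinge top [([0.6231, 0.1766, 0.0856], 0.64)]
keeper_hinge scene [([0.6519, 0.1607, 0.0826], 0.78)]
{'clock': 0.95, 'qpos': array([ 1.259 ,  0.3195,  1.5645,  0.    ,  1.2574, -0.02  ]), 'joint_velocities': array([ 0.0026,  0.0002,  0.0013, -0.0006,  0.0007,  0.    ]), 'tau': array([ -0.0015, -41.542 , -23.4417,  -0.0003,   0.0002,   0.    ]), 'tool_pos': array([0.1654, 0.5507, 0.2314]), 'tcp_rot': array([[-0.9577,  0.2877,  0.    ],
       [ 0.2877,  0.9577,  0.0001],
       [ 0.    ,  0.0001, -1.    ]]), 'wrist_force': array([0.0977, 0.2955, 0.2454]), 'moment': array([ 0.0095, -0.0002,  0.0082]), 'grip_width': 0.08534534389616426}
```

View pics/top0.png

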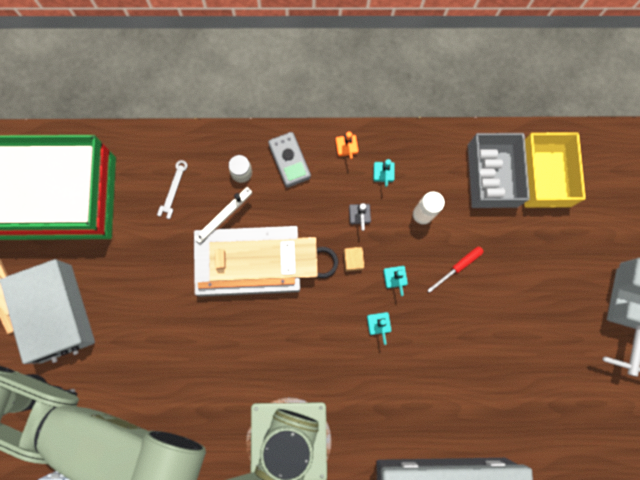

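View pics/scene0.png

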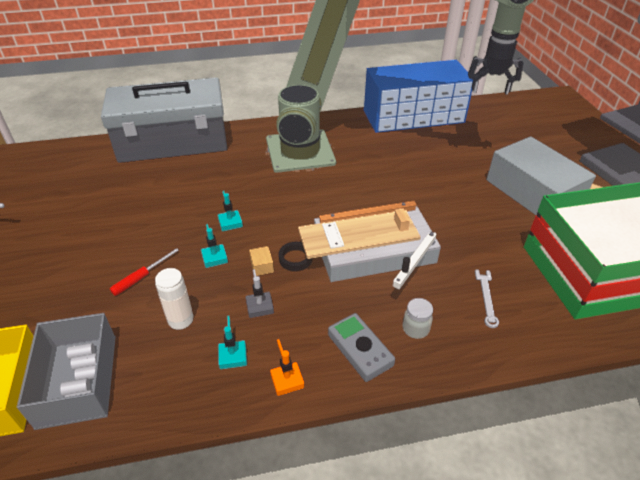

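Gauge candidates in the top view are grey (361,214), orange (347,146) and turquoise (384,171), (396,277) and (380,325). I choose the grey one at +x side of the stand, and will check it in close crops.

Run:
```python
from h import *
t=cv2.imread('pics/top0.png');s=cv2.imread('pics/scene0.png')
cv2.imwrite('pics/c1.png',cv2.resize(t[170:310,185:385],None,fx=4,fy=4,interpolation=cv2.INTER_CUBIC))
cv2.imwrite('pics/c2.png',cv2.resize(s[190:330,240:440],None,fx=4,fy=4,interpolation=cv2.INTER_CUBIC))
```

```text
(no output)
```

View pics/c1.png

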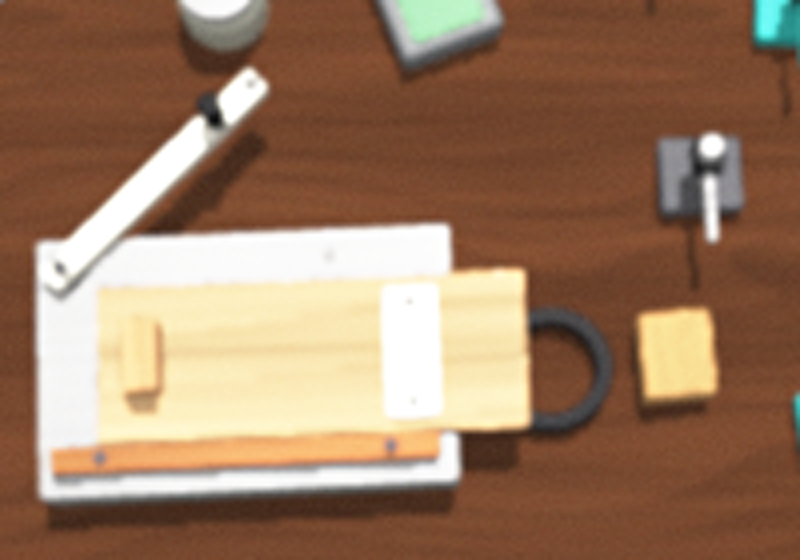

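View pics/c2.png

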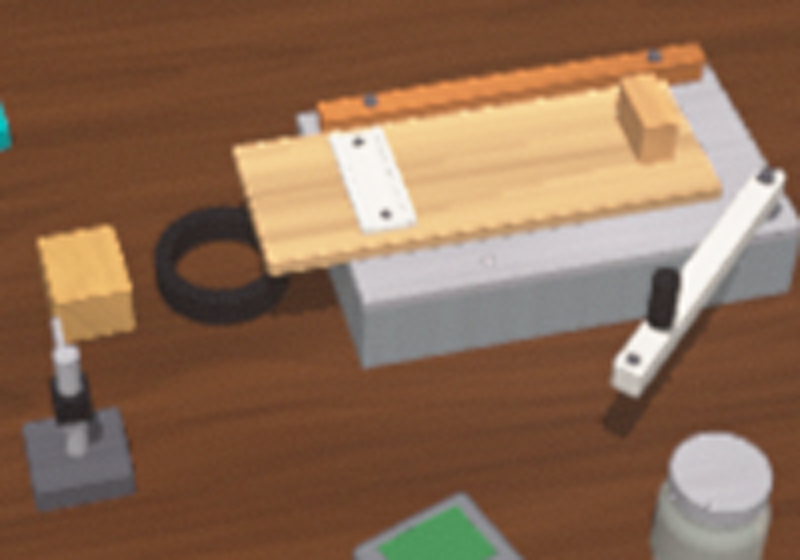

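Run:
```python
from h import *
c=calibration('top');s=calibration('scene')
T=lambda n,u,v,z:print('T',n,back(c,185+(u+.5)/4-.5,170+(v+.5)/4-.5,z)[:2])
S=lambda n,u,v,z:print('S',n,back(s,240+(u+.5)/4-.5,190+(v+.5)/4-.5,z)[:2])
T('stTL',37,243,.06);T('stTR',450,226,.06);T('stBR',460,483,.06);T('stBL',40,497,.06)
T('hinge',60,268,.085);T('tipend',258,80,.085);T('knobtop',207,100,.125)
T('ptr',712,240,.073);T('noseT',525,268,.072);T('noseB',530,430,.072)
T('rearT',98,288,.072);T('rearB',100,440,.072)
T('clTL',124,318,.108);T('clTR',157,318,.108);T('clBR',160,390,.108);T('clBL',125,390,.108)
T('fence1',53,450,.082);T('fence2',437,432,.082)
S('hinge',768,177,.085);S('knobtop',664,272,.125);S('ptr',57,320,.073)
S('noseT',273,273,.072);S('noseB',235,148,.072)
S('rear',718,190,.072)
S('clA',620,82,.108);S('clB',655,76,.108);S('clC',675,121,.108);S('clD',640,128,.108)
S('stTR',362,303,.06);S('stTL',797,232,.06)
S('fence out',320,103,.082);S('fenceback',700,47,.082)
```

```text
T stTL [0.5812 0.2627]
T stTR [ 0.5915 -0.0299]
T stBR [ 0.4081 -0.0358]
T stBL [0.4011 0.2558]
T hinge [0.5581 0.2415]
T tipend [0.6928 0.1052]
T knobtop [0.6674 0.1364]
T ptr [ 0.5773 -0.2152]
T noseT [ 0.5583 -0.0826]
T noseB [ 0.4434 -0.0848]
T rearT [0.5462 0.217 ]
T rearB [0.439  0.2132]
T clTL [0.5184 0.1929]
T clTR [0.5182 0.1704]
T clBR [0.4685 0.1675]
T clBL [0.4687 0.1913]
T fence1 [0.4312 0.2437]
T fence2 [ 0.4413 -0.0203]
S hinge [0.5594 0.2464]
S knobtop [0.6634 0.137 ]
S ptr [ 0.5824 -0.2126]
S noseT [ 0.5684 -0.0773]
S noseB [ 0.4507 -0.0806]
S rear [0.5519 0.2174]
S clA [0.4765 0.1717]
S clB [0.4753 0.1961]
S clC [0.5204 0.1945]
S clD [0.5224 0.1704]
S stTR [ 0.5931 -0.0263]
S stTL [0.5872 0.2595]
S fence out [ 0.4289 -0.019 ]
S fenceback [0.4233 0.2489]
```

The crop shows the grey gauge (crop 712,240 = pointer tip). It sits by the path, and its tip is about 180 mm past the edge, which fits. The measured sizes agree too: hinge to knob is 151 mm and the board is 300 mm long. First I rotate and shut the fingers.

```bash
python3 -m inch '[{"claw":-1,"wz":10},{"claw":-1,"wz":10},{"claw":-1,"wz":10},{"claw":-1,"wz":10},{"claw":-1,"wz":10}]' 30
cat >> h.py <<'E'
def to(p,yang=None):
    s=sense();R=np.array(s['tcp_rot']);d=R.T@(np.array(p)-s['tool_pos'])*1000
    print('tool',s['tool_pos'],'yang',np.degrees(np.arctan2(R[1,1],R[0,1])),'move mm',d,'n',np.linalg.norm(d))
    if yang is not None: print('wz',-(yang-np.degrees(np.arctan2(R[1,1],R[0,1]))))
E
python3 -c "
from h import *
to([.702,.152,.20])"
```

```text
tool [0.1654 0.5507 0.2314] yang 73.28216539382713 move mm [-628.6068 -227.4958   31.3431] n 669.2407768806822invalid input
```

```bash
python3 -m inch '[{"claw":-1,"tx":0,"ty":0,"tz":0,"wx":0,"wy":0,"wz":10},{"claw":-1,"tx":0,"ty":0,"tz":0,"wx":0,"wy":0,"wz":10},{"claw":-1,"tx":0,"ty":0,"tz":0,"wx":0,"wy":0,"wz":10},{"claw":-1,"tx":0,"ty":0,"tz":0,"wx":0,"wy":0,"wz":10},{"claw":-1,"tx":0,"ty":0,"tz":0,"wx":0,"wy":0,"wz":10}]' 30
python3 -c "
from h import *
to([.702,.152,.20])"
```

```text
clock: 1.58
tool_pos: [0.1654, 0.5507, 0.2313]
tcp_rot: [[-0.39, 0.921, 0.0], [0.921, 0.39, 0.0], [0.0, 0.0, -1.0]]
wrist_force: [-0.3, -0.5, 0.3]
grip_width: -0.0
tool [0.1654 0.5507 0.2313] yang 22.95124951196317 move mm [-576.3837  338.6476   31.3086] n 669.2388271322283
```

```bash
python3 -m inch '[{"claw":-1,"tx":-48,"ty":28,"tz":0,"wx":0,"wy":0,"wz":0},{"claw":-1,"tx":-48,"ty":28,"tz":0,"wx":0,"wy":0,"wz":0},{"claw":-1,"tx":-48,"ty":28,"tz":0,"wx":0,"wy":0,"wz":0},{"claw":-1,"tx":-48,"ty":28,"tz":0,"wx":0,"wy":0,"wz":0},{"claw":-1,"tx":-48,"ty":28,"tz":0,"wx":0,"wy":0,"wz":0},{"claw":-1,"tx":-48,"ty":28,"tz":0,"wx":0,"wy":0,"wz":0},{"claw":-1,"tx":-48,"ty":28,"tz":0,"wx":0,"wy":0,"wz":0},{"claw":-1,"tx":-48,"ty":28,"tz":0,"wx":0,"wy":0,"wz":0},{"claw":-1,"tx":-48,"ty":28,"tz":0,"wx":0,"wy":0,"wz":0},{"claw":-1,"tx":-48,"ty":28,"tz":10,"wx":0,"wy":0,"wz":0},{"claw":-1,"tx":-48,"ty":28,"tz":10,"wx":0,"wy":0,"wz":0},{"claw":-1,"tx":-48,"ty":28,"tz":10,"wx":0,"wy":0,"wz":0},{"claw":-1,"tx":0,"ty":0,"tz":0,"wx":0,"wy":0,"wz":0}]'
python3 -c "
from h import *
to([.702,.152,.095])
cv2.imwrite('pics/w1.png',capture('wrist'));c=calibration('wrist');print(c)"
```

```text
clock: 3.2
tool_pos: [0.7037, 0.1512, 0.1987]
tcp_rot: [[-0.391, 0.92, -0.002], [0.92, 0.391, -0.001], [-0.0, -0.002, -1.0]]
wrist_force: [-1.0, 0.3, -0.1]
grip_width: -0.0003
tool [0.7037 0.1512 0.1987] yang 23.035551811325842 move mm [  1.4405  -1.0326 103.7513] n 103.7664496127196
{'fx': 371.64829954431775, 'fy': 371.64829954431775, 'cx': 319.62902965183383, 'cy': 244.99244405753976, 'origin': array([0.6713, 0.2246, 0.3433]), 'orientation': array([[ 0.92  , -0.374 , -0.1173],
       [ 0.3919,  0.8757,  0.2821],
       [-0.0028, -0.3055,  0.9522]])}
```

View pics/w1.png

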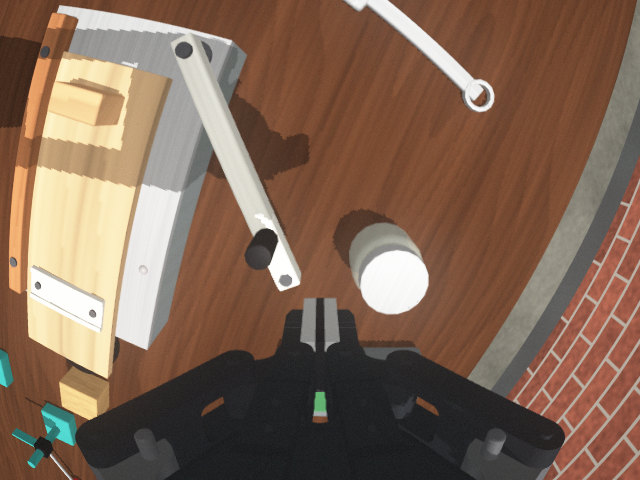

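```bash
cat >> h.py <<'E'
def wback(c,u,v,z):
    x=u-c['cx'];y=v-c['cy'];r=np.hypot(x,y);a=r/c['fx']
    d=np.array([np.sin(a)*x/r,-np.sin(a)*y/r,-np.cos(a)])
    d=np.array(c['orientation'])@d;o=np.array(c['origin']);return o+d*(z-o[2])/d[2]
def wproj(c,p):
    q=np.array(c['orientation']).T@(np.array(p)-np.array(c['origin']))
    a=np.arctan2(np.hypot(q[0],q[1]),-q[2]);k=c['fx']*a/np.hypot(q[0],q[1])
    return c['cx']+q[0]*k,c['cy']-q[1]*k
E
python3 - <<'E'
from h import *
c=calibration('wrist')
for n,u,v,z in [('hinge',184,49,.085),('knobtop',259,257,.125),('knobbase',266,243,.085),('baren',286,281,.085),('jar',394,282,.075),('noseR',109,378,.072),('noseL',27,337,.072),('stTR',147,350,.06),('stTL',232,41,.06),('rearR',172,78,.072),('rearL',62,50,.072)]:
    print(n,wback(c,u,v,z)[:2])
print(wproj(c,[.7037,.1512,.1987]))
E
```

```text
hinge [0.5571 0.2448]
knobtop [0.6662 0.1377]
knobbase [0.6663 0.134 ]
baren [0.6909 0.1117]
jar [0.7709 0.1399]
noseR [ 0.5586 -0.0779]
noseL [ 0.444  -0.0855]
stTR [ 0.5916 -0.0271]
stTL [0.5811 0.2643]
rearR [0.551  0.2219]
rearL [0.4347 0.2185]
(np.float64(322.9326573624211), np.float64(317.9133500652366))
```

```bash
python3 -m inch '[{"claw":-1,"tx":1,"ty":-1,"tz":25,"wx":0,"wy":0,"wz":0},{"claw":-1,"tx":0,"ty":0,"tz":30,"wx":0,"wy":0,"wz":0},{"claw":-1,"tx":0,"ty":0,"tz":30,"wx":0,"wy":0,"wz":0},{"claw":-1,"tx":0,"ty":0,"tz":16,"wx":0,"wy":0,"wz":0},{"claw":-1,"tx":0,"ty":0,"tz":0,"wx":0,"wy":0,"wz":0}]'
python3 - <<'E'
from h import *
s=sense();R=np.array(s['tcp_rot']);p=s['tool_pos'].copy()
h=np.array([.5575,.2448]);off=.0235*R[:2,1]
for f in [.785,.66,.54,.42,.30,.20,.13,.09,.06,.03]:
    t=h+.15*np.array([np.sin(f),-np.cos(f)])+off
    t=np.array([*t,.097]);print(f,t,R.T@(t-p)*1000);p=t
E
```

```text
clock: 3.88
tool_pos: [0.6994, 0.1557, 0.0997]
tcp_rot: [[-0.396, 0.918, -0.002], [0.918, 0.396, -0.0], [0.001, -0.002, -1.0]]
wrist_force: [-0.7, -0.4, 0.6]
grip_width: 0.0001
0.785 [0.6851 0.148  0.097 ] [ -1.3712 -16.1437   2.7272]
0.66 [0.671  0.1356 0.097 ] [ -5.8089 -17.8146   0.0295]
0.54 [0.6562 0.1255 0.097 ] [ -3.4452 -17.6562   0.0308]
0.42 [0.6402 0.1171 0.097 ] [ -1.3067 -17.9416   0.0327]
0.3 [0.6234 0.1108 0.097 ] [  0.8505 -17.9691   0.0342]
0.2 [0.6089 0.1071 0.097 ] [  2.3487 -14.8086   0.0292]
0.13 [0.5985 0.1054 0.097 ] [  2.5188 -10.1912   0.0207]
0.09 [0.5926 0.1047 0.097 ] [ 1.7575 -5.7364  0.0119]
0.06 [0.5881 0.1044 0.097 ] [ 1.4679 -4.2537  0.0089]
0.03 [0.5836 0.1042 0.097 ] [ 1.5948 -4.2077  0.0089]
```

```bash
python3 -m inch '[{"claw":-1,"tx":-1,"ty":-8,"tz":1,"wx":0,"wy":0,"wz":0},{"claw":-1,"tx":-1,"ty":-8,"tz":1,"wx":0,"wy":0,"wz":0},{"claw":-1,"tx":-3,"ty":-9,"tz":0,"wx":0,"wy":0,"wz":0},{"claw":-1,"tx":-3,"ty":-9,"tz":0,"wx":0,"wy":0,"wz":0},{"claw":-1,"tx":-2,"ty":-9,"tz":0,"wx":0,"wy":0,"wz":0},{"claw":-1,"tx":-2,"ty":-9,"tz":0,"wx":0,"wy":0,"wz":0},{"claw":-1,"tx":-1,"ty":-9,"tz":0,"wx":0,"wy":0,"wz":0},{"claw":-1,"tx":-1,"ty":-9,"tz":0,"wx":0,"wy":0,"wz":0},{"claw":-1,"tx":0,"ty":0,"tz":0,"wx":0,"wy":0,"wz":0}]'
python3 -c "
from h import *
to([.6402,.1171,.097]);print(sense()['wrist_force'])
cv2.imwrite('pics/w2.png',capture('wrist'))"
```

```text
clock: 5.0
tool_pos: [0.6409, 0.1141, 0.0983]
tcp_rot: [[-0.395, 0.919, -0.001], [0.919, 0.395, -0.0], [0.0, -0.001, -1.0]]
wrist_force: [1.3, 0.7, 0.3]
grip_width: -0.0003
tool [0.6409 0.1141 0.0983] yang 23.268396463802063 move mm [3.0217 0.5484 1.3158] n 3.3410481263876273
[1.334  0.7198 0.3192]
```

View pics/w2.png

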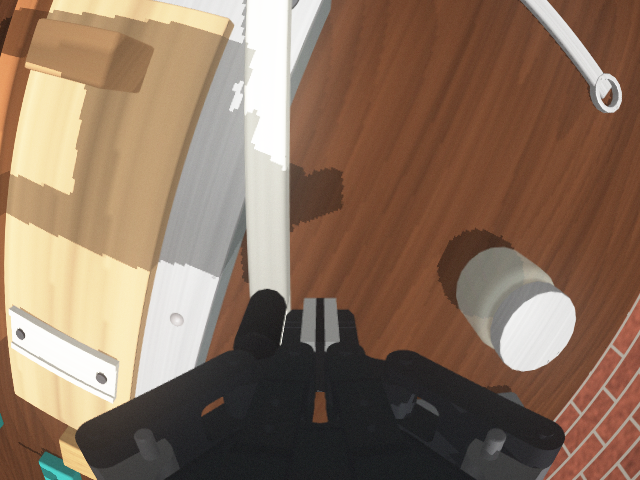

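The knob is being pushed at (262,325) and the bar follows. I continue along the arc.

```bash
python3 -m inch '[{"claw":-1,"tx":1,"ty":-9,"tz":0,"wx":0,"wy":0,"wz":0},{"claw":-1,"tx":2,"ty":-9,"tz":0,"wx":0,"wy":0,"wz":0},{"claw":-1,"tx":2,"ty":-8,"tz":0,"wx":0,"wy":0,"wz":0},{"claw":-1,"tx":2,"ty":-7,"tz":0,"wx":0,"wy":0,"wz":0},{"claw":-1,"tx":1,"ty":-6,"tz":0,"wx":0,"wy":0,"wz":0},{"claw":-1,"tx":1,"ty":-4,"tz":0,"wx":0,"wy":0,"wz":0},{"claw":-1,"tx":0,"ty":0,"tz":0,"wx":0,"wy":0,"wz":0}]'
python3 -m inch '[{"claw":-1,"tx":1,"ty":-3,"tz":0,"wx":0,"wy":0,"wz":0},{"claw":-1,"tx":1,"ty":-3,"tz":0,"wx":0,"wy":0,"wz":0}]'
python3 -m inch '[{"claw":-1,"tx":1,"ty":-3,"tz":0,"wx":0,"wy":0,"wz":0},{"claw":-1,"tx":0,"ty":0,"tz":0,"wx":0,"wy":0,"wz":0}]'
python3 -c "
from h import *
to([.5836,.1042,.097]);cv2.imwrite('pics/w3.png',capture('wrist'))"
```

```text
clock: 5.92
tool_pos: [0.5983, 0.1056, 0.0983]
tcp_rot: [[-0.395, 0.919, -0.0], [0.919, 0.395, 0.0], [0.0, -0.0, -1.0]]
wrist_force: [-0.3, 0.2, -0.8]
grip_width: 0.0003
clock: 6.18
tool_pos: [0.5951, 0.1053, 0.0987]
tcp_rot: [[-0.396, 0.918, 0.007], [0.918, 0.396, 0.001], [-0.002, 0.007, -1.0]]
wrist_force: [8.7, -1.1, -5.6]
grip_width: -0.0001
clock: 6.42
tool_pos: [0.5887, 0.1048, 0.0982]
tcp_rot: [[-0.395, 0.919, -0.001], [0.919, 0.395, 0.0], [0.0, -0.001, -1.0]]
wrist_force: [0.4, -0.3, 0.6]
grip_width: -0.0003
tool [0.5887 0.1048 0.0982] yang 23.273235641921048 move mm [ 1.4372 -4.9442  1.2277] n 5.293222862527198
```

View pics/w3.png

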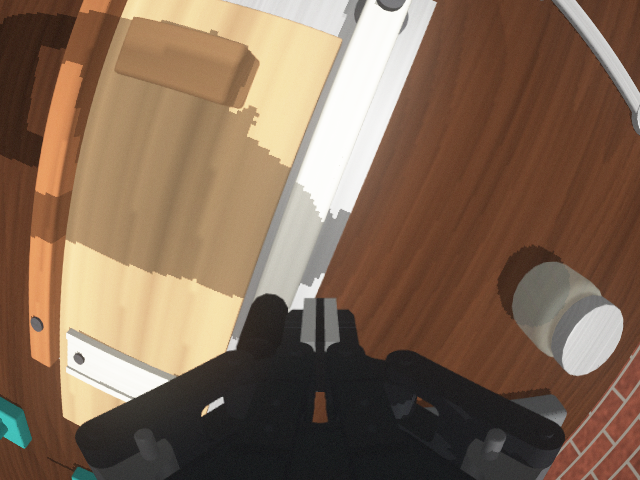

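```bash
python3 -m inch '[{"claw":-1,"tx":1,"ty":-3,"tz":0,"wx":0,"wy":0,"wz":0},{"claw":-1,"tx":0,"ty":0,"tz":0,"wx":0,"wy":0,"wz":0}]'
python3 -m inch '[{"claw":-1,"tx":1,"ty":-2,"tz":0,"wx":0,"wy":0,"wz":0},{"claw":-1,"tx":0,"ty":0,"tz":0,"wx":0,"wy":0,"wz":0}]'
```

```text
clock: 6.72
tool_pos: [0.5862, 0.1047, 0.0984]
tcp_rot: [[-0.395, 0.919, 0.001], [0.919, 0.395, 0.0], [-0.0, 0.001, -1.0]]
wrist_force: [1.9, -0.9, -1.3]
grip_width: -0.0
clock: 6.98
tool_pos: [0.586, 0.1048, 0.0986]
tcp_rot: [[-0.396, 0.918, 0.005], [0.918, 0.396, 0.0], [-0.002, 0.005, -1.0]]
wrist_force: [6.9, 0.0, -3.0]
grip_width: 0.0001
```

The force peaked at 8.7 N and then dropped (the snap), and now it hits a hard stop. I back off, rise and check from above.

```bash
python3 -m inch '[{"claw":-1,"tx":-1,"ty":12,"tz":0,"wx":0,"wy":0,"wz":0},{"claw":-1,"tx":0,"ty":5,"tz":-30,"wx":0,"wy":0,"wz":-5},{"claw":1,"tx":0,"ty":0,"tz":-50,"wx":0,"wy":0,"wz":-10},{"claw":1,"tx":0,"ty":0,"tz":-40,"wx":0,"wy":0,"wz":-10},{"claw":1,"tx":0,"ty":0,"tz":0,"wx":0,"wy":0,"wz":-10},{"claw":1,"tx":0,"ty":0,"tz":0,"wx":0,"wy":0,"wz":-10},{"claw":1,"tx":0,"ty":0,"tz":0,"wx":0,"wy":0,"wz":-10},{"claw":1,"tx":0,"ty":0,"tz":0,"wx":0,"wy":0,"wz":-10},{"claw":1,"tx":0,"ty":0,"tz":0,"wx":0,"wy":0,"wz":-4},{"claw":1,"tx":0,"ty":0,"tz":0,"wx":0,"wy":0,"wz":0}]'
python3 -c "
from h import *
to([.495,.182,.2],91.7);cv2.imwrite('pics/w4.png',capture('wrist'));t=capture('top');cv2.imwrite('pics/t4.png',cv2.resize(t[170:310,185:385],None,fx=4,fy=4,interpolation=cv2.INTER_CUBIC))"
```

```text
clock: 8.22
tool_pos: [0.5995, 0.1107, 0.2181]
tcp_rot: [[-0.999, -0.039, -0.002], [-0.039, 0.999, 0.0], [0.002, 0.0, -1.0]]
wrist_force: [0.6, -0.3, -0.2]
grip_width: 0.0856
tool [0.5995 0.1107 0.2181] yang 92.23777833754735 move mm [101.5612  75.2821  18.2786] n 127.73481214453808
wz 0.5377783375473513
```

View pics/w4.png

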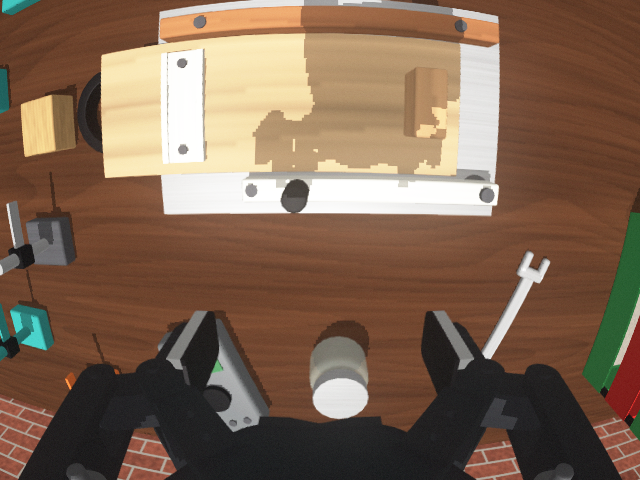

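View pics/t4.png

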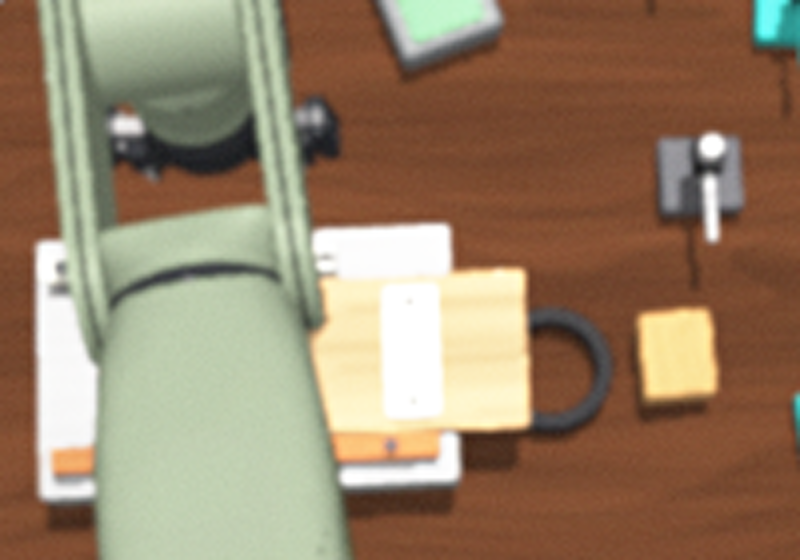

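Wrist view: the bar runs from hinge (487,195) to (251,190), parallel to the stand edge. The cleat is at (428,103), the nose edge at x about 103, and the grey pointer at about (12,205). I'll measure these.

Run:
```python
from h import *
c=calibration('wrist')
P={}
for n,u,v,z in [('hinge',487,195,.085),('bartip',251,190,.085),('stEdgeR',165,214,.06),('stEdgeInR',491,215,.06),('fenceO',161,45,.082),('fenceI',497,46,.082),('noseL',101,55,.072),('noseR',106,177,.072),('rearR',457,174,.072),('clTopL',415,67,.108),('clTopR',446,69,.108),('clB1',410,136,.09),('ptr',12,204,.073)]:
    P[n]=wback(c,u,v,z);print(n,P[n][:2])
a=lambda A,B:np.arctan2(-(P[B]-P[A])[0],(P[B]-P[A])[1])
print('bar',a('bartip','hinge'),'stand',a('stEdgeR','stEdgeInR'),'fence',a('fenceO','fenceI'))
w=cv2.imread('pics/w4.png');cv2.imwrite('pics/w4c.png',cv2.resize(w[40:160,380:500],None,fx=5,fy=5,interpolation=cv2.INTER_CUBIC))
```

```text
hinge [0.5618 0.2438]
bartip [0.5674 0.0566]
stEdgeR [ 0.5937 -0.0268]
stEdgeInR [0.5833 0.263 ]
fenceO [ 0.4507 -0.0199]
fenceI [0.4389 0.2451]
noseL [ 0.4492 -0.0837]
noseR [ 0.558  -0.0789]
rearR [0.5484 0.2203]
clTopL [0.4723 0.1702]
clTopR [0.4708 0.1927]
clB1 [0.5212 0.1735]
ptr [ 0.5807 -0.2081]
bar 0.029686578495788877 stand 0.03595620125044514 fence 0.044649786798890596
```

View pics/w4c.png

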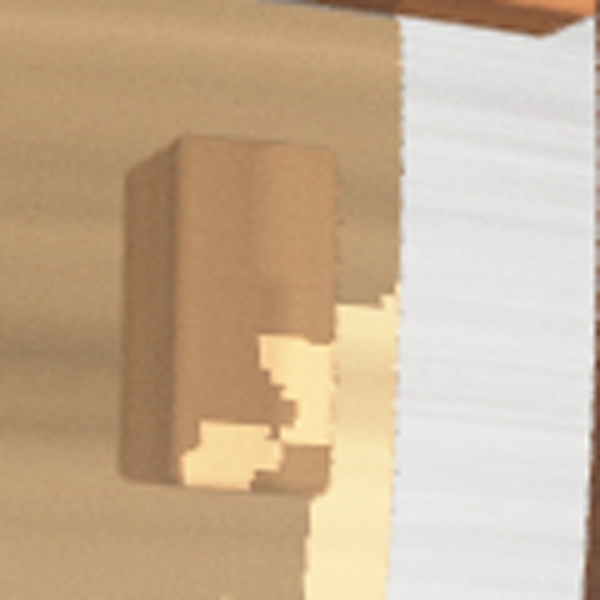

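Run:
```python
from h import *
c=calibration('wrist')
q=np.array([wback(c,u,v,.108) for u,v in [(416,67.5),(446.5,69),(445.5,138),(416.5,137)]]);print(q,q.mean(0))
m=q.mean(0);to([m[0],m[1],.16],92.0)
```

```text
[[0.4726 0.1709 0.108 ]
 [0.4707 0.193  0.108 ]
 [0.5201 0.1951 0.108 ]
 [0.5214 0.1738 0.108 ]] [0.4962 0.1832 0.108 ]
tool [0.5996 0.1107 0.2182] yang 92.22076066458013 move mm [100.4021  76.4801  58.2894] n 139.02319307357573
wz 0.22076066458012633
```

```bash
python3 -m inch '[{"claw":1,"tx":33,"ty":25,"tz":0,"wx":0,"wy":0,"wz":0},{"claw":1,"tx":33,"ty":25,"tz":10,"wx":0,"wy":0,"wz":0},{"claw":1,"tx":34,"ty":26,"tz":20,"wx":0,"wy":0,"wz":0},{"claw":1,"tx":0,"ty":0,"tz":28,"wx":0,"wy":0,"wz":0},{"claw":1,"tx":0,"ty":0,"tz":25,"wx":0,"wy":0,"wz":0},{"claw":1,"tx":0,"ty":0,"tz":0,"wx":0,"wy":0,"wz":0},{"claw":1,"tx":0,"ty":0,"tz":0,"wx":0,"wy":0,"wz":0}]'
python3 -c "
from h import *
to([.496,.1832,.078],92.0);cv2.imwrite('pics/w5.png',capture('wrist'));cv2.imwrite('pics/s5.png',cv2.resize(capture('scene')[170:350,240:480],None,fx=3,fy=3))"
```

```text
clock: 9.2
tool_pos: [0.4975, 0.1827, 0.1362]
tcp_rot: [[-0.999, -0.039, 0.001], [-0.039, 0.999, 0.001], [-0.001, 0.001, -1.0]]
wrist_force: [-1.1, 0.6, 0.1]
grip_width: 0.0855
tool [0.4975 0.1827 0.1362] yang 92.25029306133584 move mm [ 1.5564  0.5421 58.1977] n 58.221053530860694
wz 0.25029306133583873
```

View pics/w5.png

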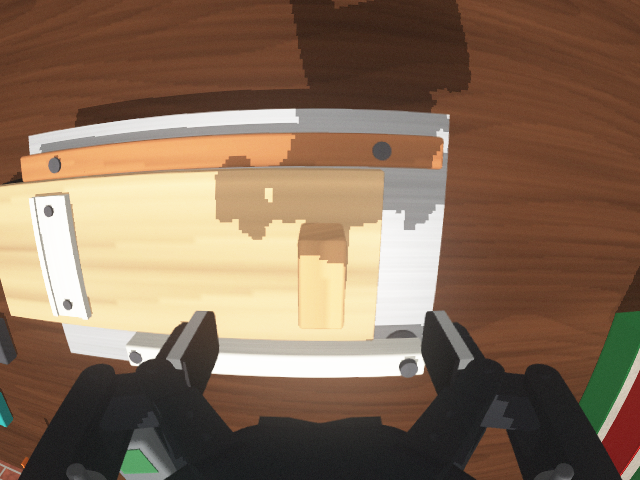

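View pics/s5.png

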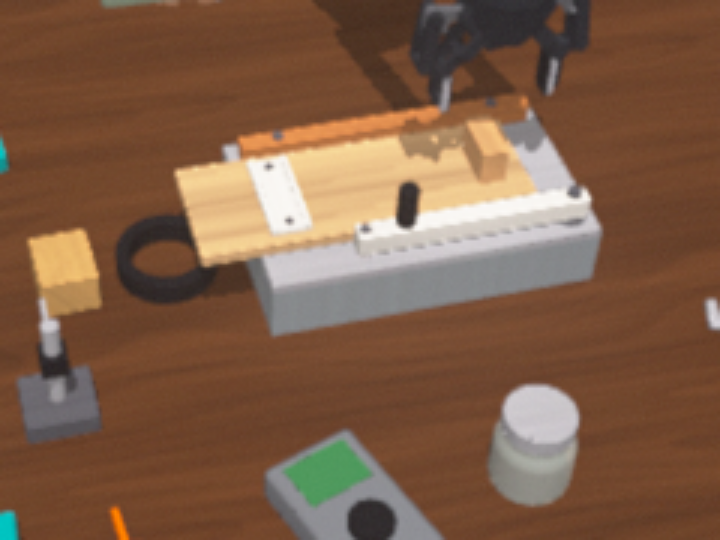

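```bash
python3 - <<'E'
from h import *
c=calibration('wrist');m=np.array([.496,.1832]);a=.033
for i,j in [(-.025,-.012),(-.025,.012),(.025,.012),(.025,-.012)]:
    p=m+[i*np.cos(a)-j*np.sin(a),i*np.sin(a)+j*np.cos(a)]
    print(np.round(wproj(c,[*p,.108])))
w=cv2.imread('pics/w5.png');cv2.imwrite('pics/w5c.png',cv2.resize(w[210:340,270:380],None,fx=4,fy=4))
E
python3 -m inch '[{"claw":1,"tx":1,"ty":0,"tz":20,"wx":0,"wy":0,"wz":0},{"claw":1,"tx":0,"ty":0,"tz":20,"wx":0,"wy":0,"wz":0},{"claw":1,"tx":0,"ty":0,"tz":16,"wx":0,"wy":0,"wz":0},{"claw":1,"tx":0,"ty":0,"tz":0,"wx":0,"wy":0,"wz":0}]'
```

```text
[298. 239.]
[347. 239.]
[344. 329.]
[299. 329.]
clock: 9.8
tool_pos: [0.4956, 0.1823, 0.0791]
tcp_rot: [[-0.999, -0.039, -0.001], [-0.039, 0.999, -0.0], [0.001, -0.0, -1.0]]
wrist_force: [1.1, -0.0, -0.3]
grip_width: 0.0854
```

View pics/w5c.png

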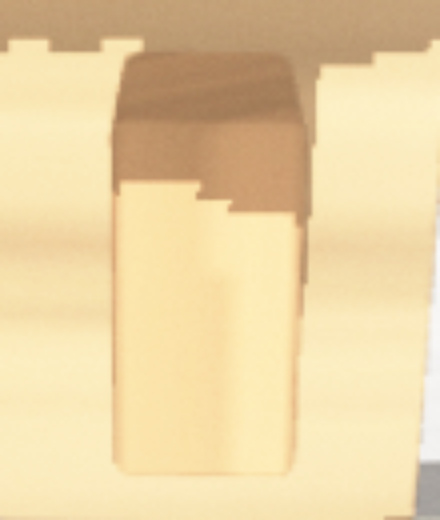

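The cleat lines up with the projection. I close on it.

```bash
python3 -m inch '[{"claw":0,"tx":0,"ty":0,"tz":0,"wx":0,"wy":0,"wz":0},{"claw":-0.2,"tx":0,"ty":0,"tz":0,"wx":0,"wy":0,"wz":0},{"claw":-0.4,"tx":0,"ty":0,"tz":0,"wx":0,"wy":0,"wz":0},{"claw":-0.6,"tx":0,"ty":0,"tz":0,"wx":0,"wy":0,"wz":0},{"claw":-1,"tx":0,"ty":0,"tz":0,"wx":0,"wy":0,"wz":0},{"claw":-1,"tx":0,"ty":0,"tz":0,"wx":0,"wy":0,"wz":0},{"claw":-1,"tx":0,"ty":0,"tz":0,"wx":0,"wy":0,"wz":0}]' 35
python3 -c "
from h import *
s=sense();print(s['wrist_force'],s['moment'],s['grip_width'])
cv2.imwrite('pics/w6.png',capture('wrist'))"
```

```text
clock: 10.68
tool_pos: [0.4961, 0.1827, 0.08]
tcp_rot: [[-0.999, -0.039, 0.001], [-0.039, 0.999, 0.001], [-0.001, 0.001, -1.0]]
wrist_force: [-2.1, 0.3, 5.6]
grip_width: 0.0232
[-2.1284  0.3061  5.5927] [ 0.198   0.1497 -0.1141] 0.023193923901686866
```

View pics/w6.png

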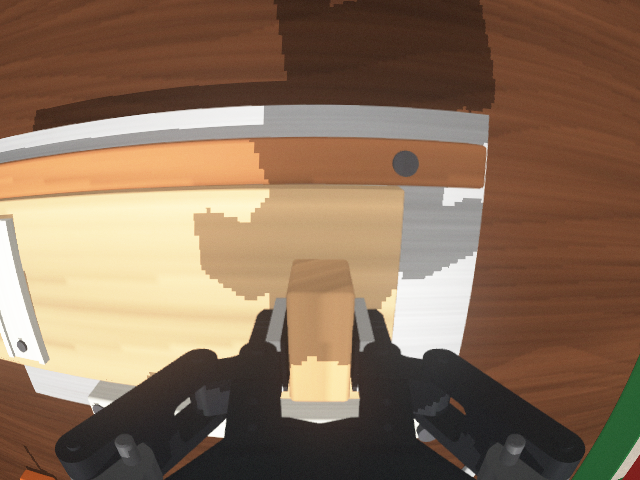

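Gripped: 23 mm opening on the 24 mm cleat. I slide out most of the way, then measure.

```bash
python3 -m inch '[{"claw":-1,"tx":0,"ty":-4,"tz":0,"wx":0,"wy":0,"wz":0},{"claw":-1,"tx":0,"ty":-8,"tz":0,"wx":0,"wy":0,"wz":0},{"claw":-1,"tx":0,"ty":-8,"tz":0,"wx":0,"wy":0,"wz":0},{"claw":-1,"tx":0,"ty":-8,"tz":0,"wx":0,"wy":0,"wz":0},{"claw":-1,"tx":0,"ty":0,"tz":0,"wx":0,"wy":0,"wz":0}]'
python3 -c "
from h import *
s=sense();print(s['wrist_force'],s['moment'])"
python3 -m inch '[{"claw":-1,"tx":0,"ty":-6,"tz":0,"wx":0,"wy":0,"wz":0},{"claw":-1,"tx":0.3,"ty":-8,"tz":0,"wx":0,"wy":0,"wz":0},{"claw":-1,"tx":0,"ty":-8,"tz":0,"wx":0,"wy":0,"wz":0},{"claw":-1,"tx":0,"ty":-8,"tz":0,"wx":0,"wy":0,"wz":0},{"claw":-1,"tx":0.3,"ty":-8,"tz":0,"wx":0,"wy":0,"wz":0},{"claw":-1,"tx":0,"ty":-8,"tz":0,"wx":0,"wy":0,"wz":0},{"claw":-1,"tx":0,"ty":-8,"tz":0,"wx":0,"wy":0,"wz":0},{"claw":-1,"tx":0,"ty":-8,"tz":0,"wx":0,"wy":0,"wz":0},{"claw":-1,"tx":0,"ty":-8,"tz":0,"wx":0,"wy":0,"wz":0},{"claw":-1,"tx":0,"ty":-8,"tz":0,"wx":0,"wy":0,"wz":0},{"claw":-1,"tx":0,"ty":-6,"tz":0,"wx":0,"wy":0,"wz":0},{"claw":-1,"tx":0,"ty":0,"tz":0,"wx":0,"wy":0,"wz":0}]'
python3 -c "
from h import *
s=sense();print(s['wrist_force'],s['moment'],s['grip_width'])
cv2.imwrite('pics/w7.png',capture('wrist'))
t=capture('top');cv2.imwrite('pics/t7r.png',t);cv2.imwrite('pics/t7.png',cv2.resize(t[190:310,285:385],None,fx=5,fy=5,interpolation=cv2.INTER_CUBIC))
s=capture('scene');cv2.imwrite('pics/s7r.png',s);cv2.imwrite('pics/s7.png',cv2.resize(s[190:330,230:430],None,fx=4,fy=4,interpolation=cv2.INTER_CUBIC))"
```

```text
clock: 11.35
tool_pos: [0.4978, 0.1544, 0.0799]
tcp_rot: [[-0.999, -0.04, 0.002], [-0.04, 0.999, 0.001], [-0.002, 0.001, -1.0]]
wrist_force: [-0.0, 0.2, 5.2]
grip_width: 0.0232
[-0.0494  0.2254  5.2204] [0.2517 0.0242 0.0917]
clock: 12.85
tool_pos: [0.5004, 0.0706, 0.08]
tcp_rot: [[-0.999, -0.039, 0.002], [-0.039, 0.999, 0.001], [-0.002, 0.001, -1.0]]
wrist_force: [-0.2, 1.2, 5.8]
grip_width: 0.0233
[-0.1581  1.1834  5.7921] [ 0.3452  0.0569 -0.0635] 0.02332868946300184
```

View pics/t7.png

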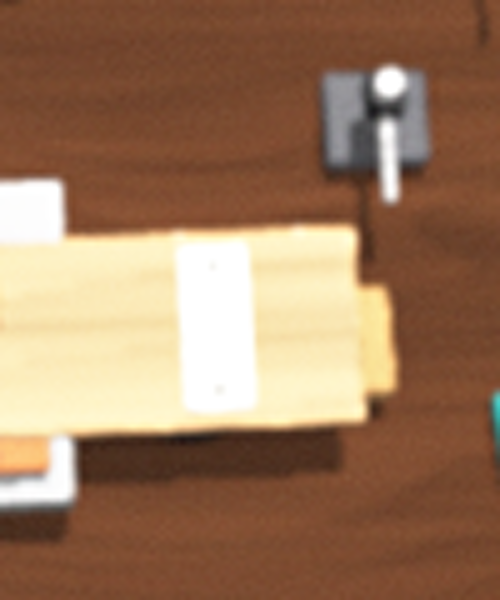

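View pics/s7.png

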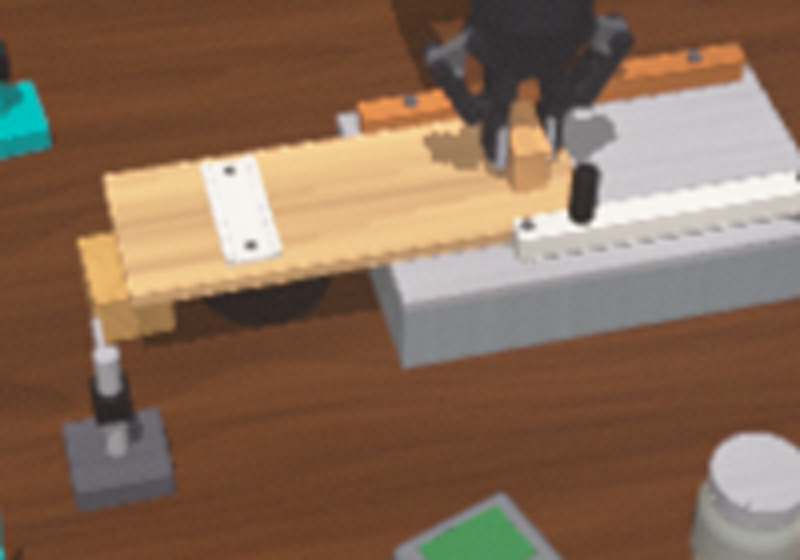

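View pics/w7.png

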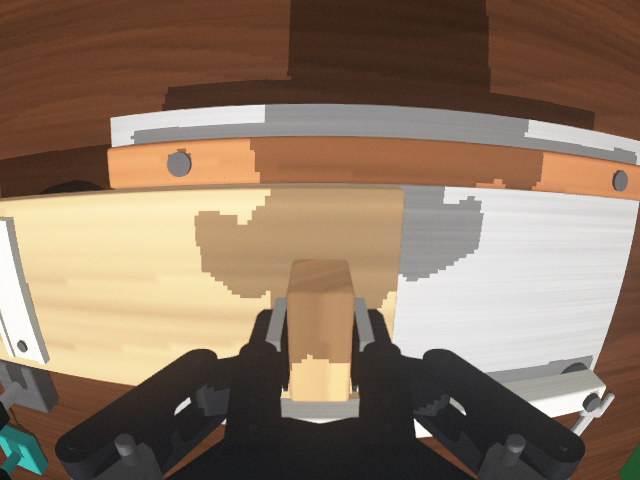

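Run:
```python
from h import *
s=cv2.imread('pics/s7r.png');t=cv2.imread('pics/t7r.png')
a=cv2.resize(s[225:285,245:285],None,fx=10,fy=10,interpolation=cv2.INTER_CUBIC)
b=cv2.resize(t[200:260,345:385],None,fx=10,fy=10,interpolation=cv2.INTER_CUBIC)
cv2.imwrite('pics/z7.png',np.hstack([a,b]))
```

```text
(no output)
```

View pics/z7.png

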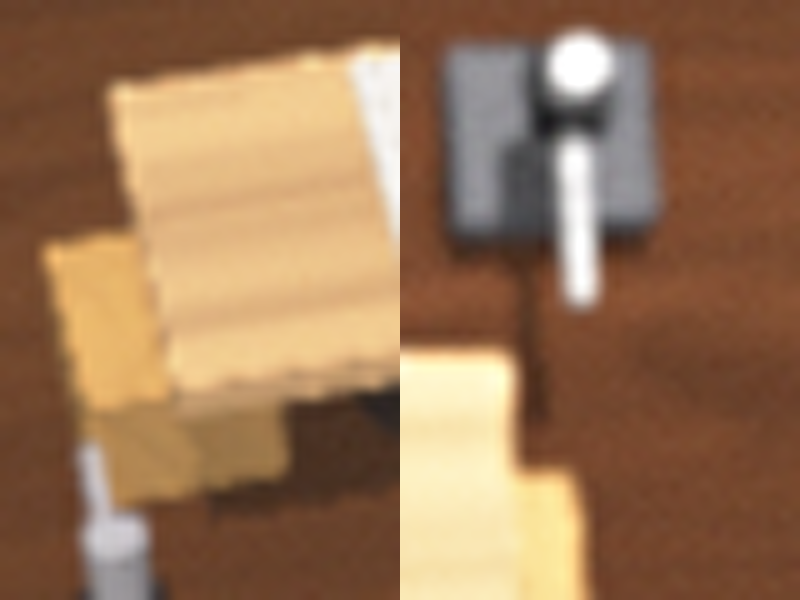

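Run:
```python
from h import *
c=calibration('top');s=calibration('scene');th=.033
ys=lambda p:-p[0]*np.sin(th)+p[1]*np.cos(th)
T=lambda u,v,z:back(c,345+(u+.5)/10-.5,200+(v+.5)/10-.5,z)
S=lambda u,v,z:back(s,245+(u+.5)/10-.5,225+(v+.5)/10-.5,z)
a=T(115,352,.072);a2=back(c,285+366.5/5-.5,190+422.5/5-.5,.072)
for z in(.066,.073):
  p=T(183,305,z);print('top',a,a2,p,ys(a)-ys(p),ys(a2)-ys(p))
b=S(172,387,.072);b2=S(110,88,.072)
for z in(.066,.073):
  p=S(90,445,z);print('scene',b,b2,p,ys(b)-ys(p),ys(b2)-ys(p))
to([0,0,0])
```

```text
top [ 0.5629 -0.1963  0.072 ] [ 0.4512 -0.1984  0.072 ] [ 0.5775 -0.2165  0.066 ] 0.020727477546266415 0.02223947495228315
top [ 0.5629 -0.1963  0.072 ] [ 0.4512 -0.1984  0.072 ] [ 0.5761 -0.2158  0.073 ] 0.01992966689220227 0.021441664298219004
scene [ 0.5641 -0.1913  0.072 ] [ 0.4543 -0.1941  0.072 ] [ 0.5737 -0.213   0.066 ] 0.02197569753907319 0.022821486741482294
scene [ 0.5641 -0.1913  0.072 ] [ 0.4543 -0.1941  0.072 ] [ 0.5804 -0.2131  0.073 ] 0.022335746052415367 0.02318153525482447
tool [0.5004 0.0706 0.08  ] yang 92.27465100608937 move mm [502.9777 -50.6952  78.9692] n 511.65677896571015
```

Gap: 20–22 mm from the top view and 22–23 mm from the scene view. I move 21 mm and remeasure.

```bash
python3 -m inch '[{"claw":-1,"tx":0,"ty":-4,"tz":0,"wx":0,"wy":0,"wz":0},{"claw":-1,"tx":0,"ty":-5,"tz":0,"wx":0,"wy":0,"wz":0},{"claw":-1,"tx":0,"ty":-5,"tz":0,"wx":0,"wy":0,"wz":0},{"claw":-1,"tx":0,"ty":-4,"tz":0,"wx":0,"wy":0,"wz":0},{"claw":-1,"tx":0,"ty":-3,"tz":0,"wx":0,"wy":0,"wz":0},{"claw":-1,"tx":0,"ty":0,"tz":0,"wx":0,"wy":0,"wz":0},{"claw":-1,"tx":0,"ty":0,"tz":0,"wx":0,"wy":0,"wz":0}]'
python3 - <<'E'
from h import *
print(sense()['wrist_force'],sense()['moment'])
t=capture('top');s=capture('scene');cv2.imwrite('pics/t8r.png',t);cv2.imwrite('pics/s8r.png',s);cv2.imwrite('pics/w8.png',capture('wrist'))
a=cv2.resize(s[225:285,245:285],None,fx=10,fy=10,interpolation=cv2.INTER_CUBIC)
b=cv2.resize(t[200:260,345:385],None,fx=10,fy=10,interpolation=cv2.INTER_CUBIC)
cv2.imwrite('pics/z8.png',np.hstack([a,b]))
cv2.imwrite('pics/s8.png',cv2.resize(s[190:330,230:430],None,fx=4,fy=4,interpolation=cv2.INTER_CUBIC))
E
```

```text
clock: 13.88
tool_pos: [0.5012, 0.0501, 0.08]
tcp_rot: [[-0.999, -0.039, 0.002], [-0.039, 0.999, 0.001], [-0.002, 0.001, -1.0]]
wrist_force: [0.3, 4.7, 6.7]
grip_width: 0.0236
[0.2955 4.6925 6.7141] [ 0.6438  0.0856 -0.036 ]
```

View pics/z8.png

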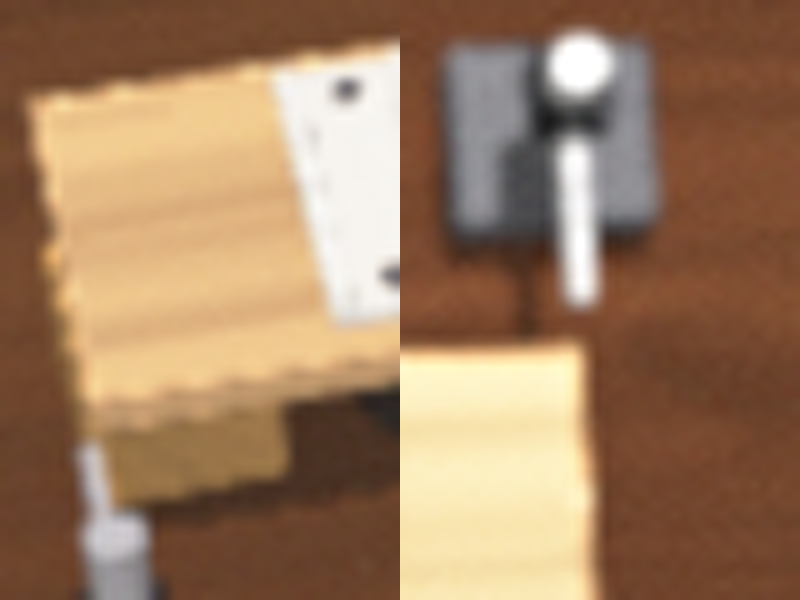

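View pics/s8.png

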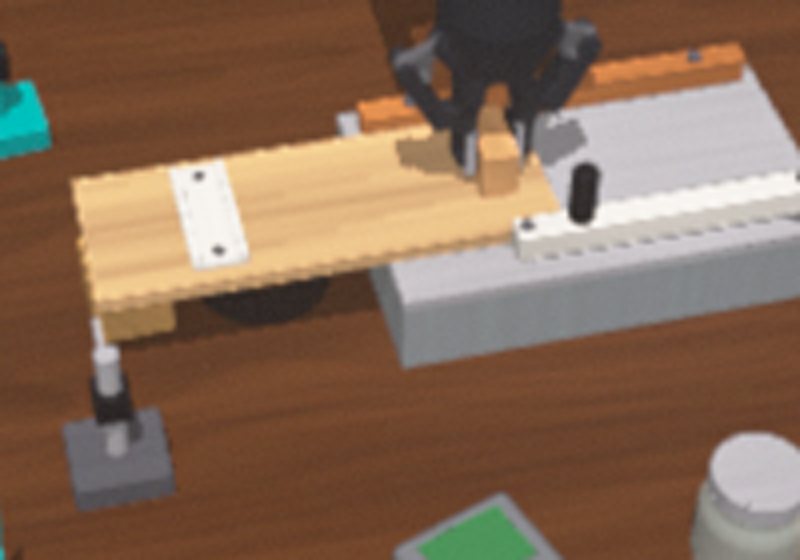

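View pics/w8.png

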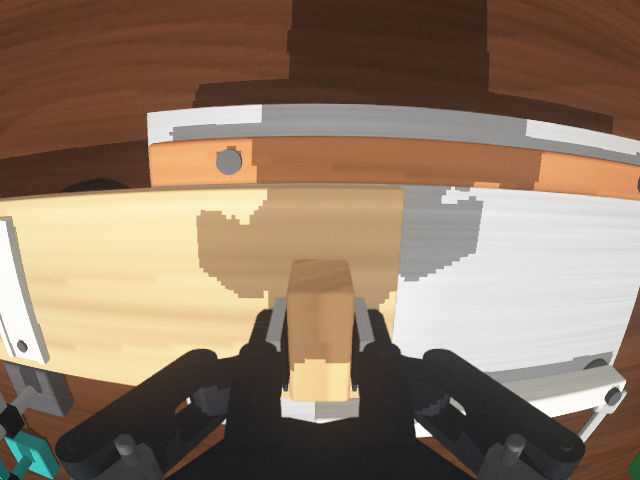

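Run:
```python
from h import *
c=calibration('top');s=calibration('scene')
T=lambda u,v,z:back(c,345+(u+.5)/10-.5,200+(v+.5)/10-.5,z)
S=lambda u,v,z:back(s,245+(u+.5)/10-.5,225+(v+.5)/10-.5,z)
for th in(.028,.036):
  ys=lambda p:-p[0]*np.sin(th)+p[1]*np.cos(th)
  a=T(183,347,.072);a2=T(195,560,.072);p=T(183,303,.069);print('top',a,a2,p,ys(a)-ys(p),ys(a2)-ys(p))
  b=S(90,400,.072);b2=S(30,97,.072);p=S(90,445,.070);print('scene',b,b2,p,ys(b)-ys(p),ys(b2)-ys(p))
```

```text
top [ 0.5642 -0.2155  0.072 ] [ 0.5032 -0.2173  0.072 ] [ 0.5775 -0.2162  0.069 ] 0.001030830132175864 0.000979146427152744
scene [ 0.5645 -0.2115  0.072 ] [ 0.4536 -0.2148  0.072 ] [ 0.5775 -0.2131  0.07  ] 0.0019721294215307716 0.0017241548197201029
top [ 0.5642 -0.2155  0.072 ] [ 0.5032 -0.2173  0.072 ] [ 0.5775 -0.2162  0.069 ] 0.0011372220333805139 0.0015738087474057305
scene [ 0.5645 -0.2115  0.072 ] [ 0.4536 -0.2148  0.072 ] [ 0.5775 -0.2131  0.07  ] 0.0020760394542187477 0.0027157872064633437
```

1–2.5 mm is left, so I nudge 1.5 mm and settle.

```bash
python3 -m inch '[{"claw":-1,"tx":0,"ty":-1.5,"tz":0,"wx":0,"wy":0,"wz":0},{"claw":-1,"tx":0,"ty":0,"tz":0,"wx":0,"wy":0,"wz":0},{"claw":-1,"tx":0,"ty":0,"tz":0,"wx":0,"wy":0,"wz":0},{"claw":-1,"tx":0,"ty":0,"tz":0,"wx":0,"wy":0,"wz":0}]'
python3 - <<'E'
from h import *
t=capture('top');s=capture('scene')
a=cv2.resize(s[225:285,245:285],None,fx=10,fy=10,interpolation=cv2.INTER_CUBIC)
b=cv2.resize(t[200:260,345:385],None,fx=10,fy=10,interpolation=cv2.INTER_CUBIC)
cv2.imwrite('pics/z9.png',np.hstack([a,b]))
c=calibration('wrist');capture('wrist')
print(sense()['wrist_force'],sense()['grip_width'])
E
```

```text
clock: 14.52
tool_pos: [0.5012, 0.0488, 0.08]
tcp_rot: [[-0.999, -0.039, 0.002], [-0.039, 0.999, 0.002], [-0.002, 0.002, -1.0]]
wrist_force: [-0.4, 5.0, 6.5]
grip_width: 0.0236
[-0.5981  5.4445  5.9483] 0.023514605525777776
```

View pics/z9.png

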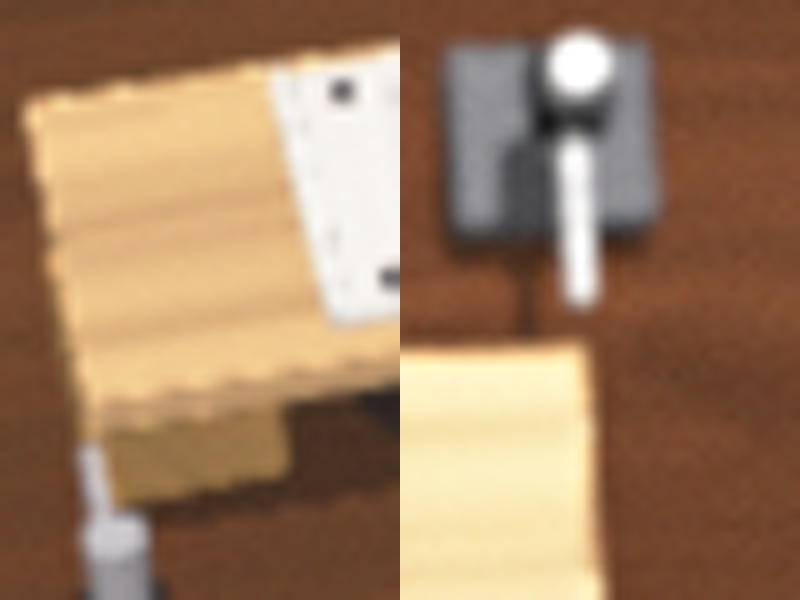

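The nose corner is at (85,402) in the scene crop against the tip at (90,445), and at (587,347) in the top crop against the tip at (583,303). It is level to about 1 mm, so I hand in.

```bash
python3 -c "
from rig import *
print(close_job())"
```

```text
the job is handed in; nothing more can be done
None
```

I shut the keeper, slid the board out to the grey gauge's pointer, and handed the job in at about 14.7 s with the gripper still holding the cleat. No verdict is reported, so the checks below are my own measurements.

- **Keeper:** I pushed it shut by the knob. The force peaked at about 8.7 N, dropped as it snapped in, and then met a hard stop. The pictures show the bar parallel to the stand.
- **Board:** I gripped the cleat at 35 N (opening about 23.5 mm) and slid the board about 134 mm flat along the channel. The tool height stayed at 80 mm.
- **Position:** Before the last 1.5 mm nudge the front end was short by 1.0–1.6 mm in the top view and 1.7–2.7 mm in the scene view. The two views disagree by about 1 mm. After the nudge I compared the crops by eye only, and the front end looked level with the tip to about 1 mm.
- **Tilt:** I did not measure it directly. The board's front corner came out at the same x within 0.3 mm in both cameras before the nudge, so it was not drooping noticeably.
- **Bystanders:** I did not measure them after the moves. The gripper never came near any of them, and the later pictures showed nothing displaced.

One early move call was refused because its rows did not list every key, so nothing moved.

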